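# Set and lock the stop screw of a watchmaker's bench press

### The arm

A 7-joint arm with a two-finger parallel gripper is mounted at the origin on the work surface. World frame = base frame: x ahead of the robot, y to its left, z up, the work surface at z = 0. Lengths are in m, angles in rad, forces in N, time in s.
With the tool pointing down it reaches from about 0.4 to 0.85 m from the base axis. Payload 4.4 kg.
Tool frame: the origin (TCP) lies at the very end of the fingers, on their centre line; the grasp point (between the pads) lies 19 mm behind it; z points along the fingers, y is the line along which they close (so a half turn about z gives the same grasp; the last joint's range is limited). The gripper opens to 94 mm and grips with 3 to 60 N. Pads are 16 mm wide; open, the fingers measure 119 mm over their backs; the gripper's body (75 mm by 177 mm) begins 78 mm behind the grasp point.
Start: joints at [1.188, 0.628, 0.038, 1.517, -0.027, 0.996, -0.02], TCP at [0.203, -0.618, 0.205] pointing down, gripper open.
Joint ranges: [-3.06, 3.06], [-0.37, 2.12], [-1.25, 1.32], [0.18, 2.47], [-1.1, 4.24], [0.23, 1.98], [-2.94, 2.94]. Speed limits (rad/s): [2.57, 2.57, 3.14, 3.14, 3.14, 3.14, 3.14].

### API

Orientations are given as a 3x3 rotation matrix whose columns are the frame's x, y, z axes.
In Python, from workcell import readout, vision, robot gives the robot as it stands.
- The arm moves only by the tool send_rows, never from a script. Its argument "deltas" is a list of rows, each a list of 4 numbers: the shift along the tool's x, y, z in mm, then the turn about the tool's z in degrees. A call has 1 to 8 rows; each row is the pose to reach, as a shift and turn from the pose commanded when the call began, along the tool's axes at that moment; what a row does not reach only later rows make up. A row lasts 1/10 s, in which the tool goes at most 50 mm and 8.59 degrees, less where a joint would pass 70% of its speed; a pose out of reach is approached as far as the arm can. A call with a gripper value outside its range is refused whole. "grip" is the opening, from 0 (shut) to 1 (fully open), set as the call begins (left out, the last holds). The fingers move at their own pace and stop on an object; the grip force is fixed at half the most. Time passes only in rows, so rows that repeat a pose let the fingers close. It gives the time, the measured TCP pose, the force, the opening and the grip force at its end, in the units of the state.
- readout.state(): the state, without advancing time (a new reading comes with each control period).
- vision.get_image(name): name is "side" or "top"; returns a dict with "color" (480x640x3 uint8, blue, green, red), "z_map" (480x640 float32, m along the optical axis (not along the pixel's ray), 0 where there is no reading), "fx", "fy", "cx", "cy" (pixels), "k1" (the pictures are not rectified: a ray, as slopes to the right and down, at radius r is drawn at 1 + k1 r^2 times it, then the intrinsics apply), "origin" and "attitude" of the camera in the world. Camera axes: x right, y down, z forward; pixel columns grow to the right and rows downward; lengths in m; the calibration is good to about 2 mm. A picture is of the moment at which its call begins.
- robot.job_done(): hands the job in; it is judged then, once.
The state is a dict: "t": time; "qpos": joint angles; "dq": joint speeds; "joint_torque": joint torques, N m; "eef_pos": TCP position; "tcp_rot": TCP orientation; "force": force on the tool from outside, world axes, zero at the start; "wrist_torque": the same for the moment, N m; "gripper_width": opening from 0.0 (shut) to 1.0 (fully open); "grasp_force": force on a finger pad.
Only numpy, scipy, OpenCV 4.12 (cv2) and the standard library are available. Lean on these libraries where they do the work, as an engineer would, in place of code of your own. Each camera call takes 0.05 s, during which the arm holds its last target. There are 200 camera calls.

### The job

Set the depth stop of the bench press: turn the stop screw by its ball-ended bar until the red ball stands over the red mark on the sloping scale plate, with the lock nut still slack. Then run the brass lock nut down clockwise by its yellow-balled lever and tighten it firmly, holding the screw's bar against it so that the nut does not drag the screw off the mark. Leave the things standing round the press where they are.

Things in the scene. Friction and masses are not known exactly. Their poses are not given: they have to be found in the camera images.
- press: Blue-green cast bench press, bolted down; foot 210 x 125 mm, about 200 mm high, its sloping head leaning towards the robot. Origin under the foot, on the mat 3 mm above the bench; at yaw 0 its front faces -x (the robot). A steel lever with a black ball rises at its back, on the -y side; it takes no part in the job.
- scale_plate: Fixed round aluminium plate, 96 mm across, on the sloping top of the press's head, with dark graduations and one red mark. Origin at its centre, on its upper face. z is the axis of the stop screw and lock nut, pointing up out of the plate; it leans 30 degrees (0.524 rad) from vertical towards the press's front. y points from the centre to the red mark.
- mark (a point): The red setting mark on the plate's face: a radial stroke 3.6 mm wide from 32 to 47 mm from the axis; this point is 43 mm from the axis.
- stop_screw (a joint): Turn of the stop screw (rad) about the plate's z. 0: red ball straight over the red mark, seen along the axis. Grows clockwise, looking down the axis on the plate; starts 0.45 to 0.95 short of the mark (negative). Stiff: about 0.15 N m turns it, and it stays where it is left. Turning it carries the slack nut and its lever along. With the nut locked it takes 0.3 N m or more.
- red_ball (a point): Centre of the red ball, 18 mm across, on one end of the stop screw's bar, 34 mm from the axis, 38 mm above the plate's face (along the axis). The bar is 7 mm thick and goes through the screw's head, 18 mm across, whose top, 46 mm above the plate, is the highest point.
- black_ball (a point): Centre of the black ball, 18 mm across, on the other end of the bar, opposite the red one: 34 mm from the axis, 38 mm above the plate.
- lock_nut (a joint): Turn of the lock nut on the stop screw (rad, relative to it), growing clockwise (tightening). Starts at -0.95 to -0.4. Below 0 slack (0.03 N m); from 0 on its seat resistance rises: 0.2 N m at 0.07, 0.3 at 0.12, 0.45 at 0.22 (firmly locked from here), 0.55 at 0.3. It stays where it is left. Unless the screw is held, the nut drags it off the mark from 0.1 on and hardly gets tighter.
- lever_ball (a point): Centre of the yellow 18 mm ball on the brass nut's rising 7 mm lever, like the bar's balls 34 mm from the axis, 38 mm above the plate. It lies anticlockwise of the red ball by 60 degrees (1.047 rad) less the nut's joint value, and comes towards it as the nut tightens; the balls meet at 0.5. Squeezing the two together tightens the nut and holds the screw.
- glass_dome: Glass dome with a ball knob on a dark wooden base, 96 mm across, 115 mm high, loose, beside the press. Origin under its centre.
- driver_stand: Round stand with seven small screwdrivers, 100 mm across, 126 mm high, loose, beside the press. Origin under its centre.
- watch_cushion: Round white and black casing cushion, 84 mm across, with a watch on it, 28 mm high in all, loose, in front of the press. Origin under its centre.
- parts_box: Clear plastic parts box, 62 x 48 x 24 mm, loose, in front of the press. Origin under its centre.

How it is judged:
On the way, in this order (a step that is already met when the one before it is completed fails the run):
1. the red ball is turned to stand over the red mark (within 0.1 rad) while the lock nut is still slack (joint below -0.15) (value of joint stop_screw between -0.1 and 0.1 rad and value of joint lock_nut below -0.15 rad), for 0.2 s.
2. the lock nut is firmly tightened (joint above 0.22) with the red ball over the mark (within 0.1 rad) (value of joint stop_screw between -0.1 and 0.1 rad and value of joint lock_nut above 0.22 rad), for 0.2 s.
At the end, for the whole second after the job is handed in: The stop screw stands still with its red ball over the red mark (joint within 0.1 rad of 0), the lock nut is firmly tight on it (joint above 0.22 rad), and dome, screwdriver stand, watch cushion and parts box are each within 20 mm of where they stood (all of step 2 and velocity of joint stop_screw between -0.05 and 0.05 rad/s and velocity of joint lock_nut between -0.05 and 0.05 rad/s and distance of each of glass_dome, driver_stand, watch_cushion, parts_box from where it was at the start of the episode below 0.02 m); the robot touches nothing.
It fails at once if the glass dome, the screwdriver stand, the watch cushion or the parts box is pushed more than 20 mm or tipped (distance of any of glass_dome, driver_stand, watch_cushion, parts_box from where it was at the start of the episode above 0.02 m or angle between any of glass_dome, driver_stand, watch_cushion, parts_box's own z axis and vertical above 0.35 rad).
It also fails if it takes over 54 s, if anything falls off the work surface, if the arm or the gripper's body presses on something with over 40 N, if the wrist force passes 120 N, or if a joint passes its speed limit or range.

## Working session

There is one attempt and no reset: what is moved stays moved. The work goes in short steps, Python scripts to look and compute and a tool call to move; the robot and the scene stay as the last step left them, time stands still between calls to the robot, and variables do not carry over. Pictures are saved under pics/ and viewed, at most 10 in all, crops included, and the job is handed in when it is done.

Besides the shell and the picture viewer there is one more tool, called after "Call:" in YAML: its name, and indented under it one key for each argument. send_rows: Moves the arm, as the interface text tells. Its arguments: {"type":"object","properties":{"deltas":{"type":"array"},"grip":{"type":"number"}},"required":["deltas"]}

```bash
mkdir -p pics; cat > h.py <<'E'
import numpy as np, cv2
from workcell import readout, vision, robot
def grab(n):
    im=vision.get_image(n); np.savez(f'pics/{n}.npz',**{k:np.asarray(v) for k,v in im.items()}); return im
def load(n): return np.load(f'pics/{n}.npz')
def ray(im,u,v):
    x=(u-im['cx'])/im['fx']; y=(v-im['cy'])/im['fy']; k=float(im['k1'])
    rd=np.hypot(x,y); r=rd
    for _ in range(30): r=rd/(1+k*r*r)
    s=r/rd if rd>0 else 1
    return np.array([x*s,y*s,1.])
def pt(im,u,v,z=None):
    if z is None: 
        w=im['z_map'][int(v)-1:int(v)+2,int(u)-1:int(u)+2]; z=np.median(w[w>0])
    return im['origin']+im['attitude']@(ray(im,u,v)*z)
def proj(im,p):
    c=im['attitude'].T@(np.asarray(p)-im['origin']); x,y=c[:2]/c[2]; f=1+float(im['k1'])*(x*x+y*y)
    return np.array([im['fx']*x*f+im['cx'],im['fy']*y*f+im['cy']])
E
python3 - <<'E'
from h import *
for n in('side','top'):
    im=grab(n); cv2.imwrite(f'pics/{n}0.png',im['color']); print(n,im['origin'],im['attitude'],im['fx'],im['k1'])
s=readout.state(); print(s['t'],s['eef_pos'],s['tcp_rot'])
E
```

```text
side [0.43201337 0.91447667 0.81868685] [[-0.99496557 -0.07625154  0.06503236]
 [-0.09807896  0.60754561 -0.7882061 ]
 [ 0.02059181 -0.79061624 -0.61196564]] 541.0518954822137 -0.07475990933584653
top [0.42337582 0.04974496 1.032222  ] [[ 2.11478313e-02 -9.96053553e-01  8.61979574e-02]
 [-9.99776269e-01 -2.10324768e-02  2.24630124e-03]
 [-4.24479794e-04 -8.62261767e-02 -9.96275497e-01]] 438.69625328169093 0.010509388453482914
0.1 [ 0.2023088  -0.61708844  0.2046671 ] [[ 9.50261706e-01  3.11452076e-01 -5.41719724e-04]
 [ 3.11452547e-01 -9.50260377e-01  1.58979810e-03]
 [-1.96288702e-05 -1.67944424e-03 -9.99998590e-01]]
```

View pics/side0.png

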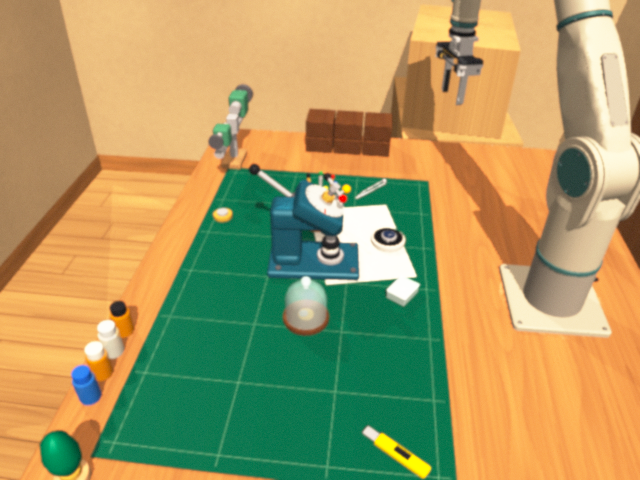

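View pics/top0.png

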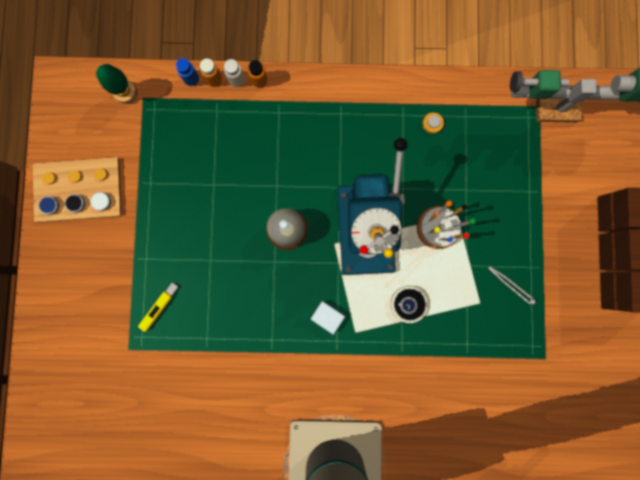

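The press sits near (370,230) in top, with the dome at (287,228), driver stand (440,226), cushion (410,304) and box (327,317). The red, yellow and black balls are at about (363,250), (388,253) and (394,230). I'll enlarge that area.

```bash
python3 - <<'E'
from h import *
t=load('top')['color'][190:290,325:425]; s=load('side')['color'][160:250,260:375]
f=lambda a,w,h:cv2.resize(a,(w,h),interpolation=cv2.INTER_CUBIC)
cv2.imwrite('pics/c1.png',np.hstack([f(t,400,400),f(s,400,400)]))
cv2.imwrite('pics/c1.png',f(t,600,600)); cv2.imwrite('pics/c2.png',f(s,690,540))
E
```

```text
(no output)
```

View pics/c1.png

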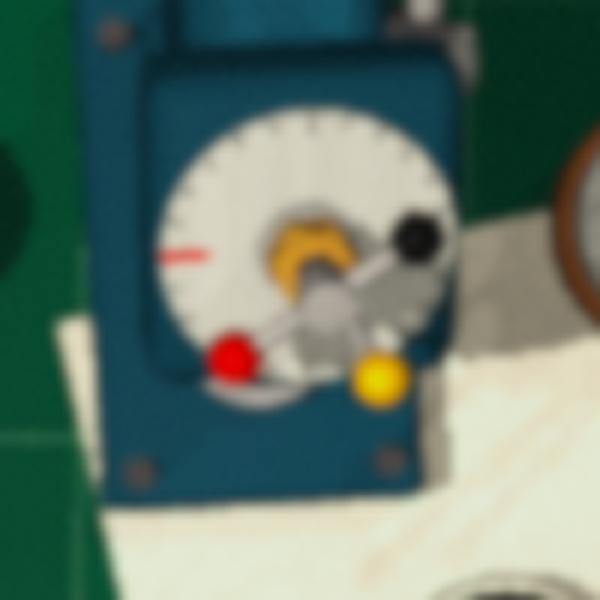

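View pics/c2.png

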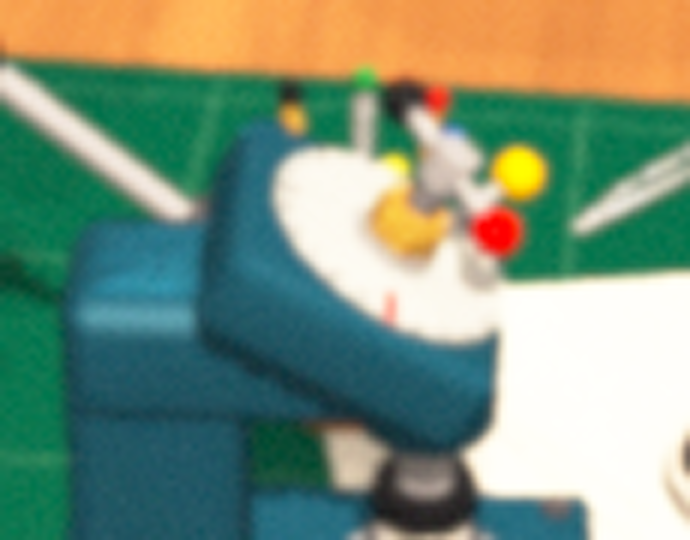

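Top crop: red (233,358), yellow (381,380), black (417,239), mark middle (185,255). Side crop: red (497,231), yellow (520,173), black (404,99), mark (391,308). Next I fit the plate and joint model to these points.

```bash
cat > fit.py <<'E'
from h import *
from scipy.optimize import least_squares
from scipy.spatial.transform import Rotation as Ro
def plate(yaw,m):  # plate rotation: lean 30 toward front(-x at yaw0), then mark direction m about axis
    return (Ro.from_euler('z',yaw)*Ro.from_euler('y',-np.pi/6)*Ro.from_euler('z',m)).as_matrix()
def pts(o,R,q,n):
    f=lambda a,r,h:o+R@np.array([-np.sin(a)*r,np.cos(a)*r,h])  # a ccw from y
    return dict(r=f(-q,.034,.038),y=f(-q+np.pi/3-n,.034,.038),b=f(-q+np.pi,.034,.038),m=f(0,.0395,0))
E
python3 - <<'E'
from fit import *
T,S=load('top'),load('side')
c=lambda p,o:(np.array(p)+.5)/6-.5+o
ob=[(T,k,c(p,(325,190))) for k,p in dict(r=(233,358),y=(381,380),b=(417,239),m=(185,255)).items()]+[(S,k,c(p,(260,160))) for k,p in dict(r=(497,231),y=(520,173),b=(404,99),m=(391,308)).items()]
def res(x):
    P=pts(x[:3],plate(x[3],x[4]),x[5],x[6]); d=x[7:]
    return np.concatenate([proj(i,P[k]+(d if i is S else 0))-u for i,k,u in ob]+[x[7:]/.003])
best=min((least_squares(res,[.5,-.1,.2,0,m,-.7,-.7,0,0,0]) for m in np.arange(-3,3,1.)),key=lambda s:s.cost)
x=best.x; print(best.cost,x.round(4)); print(best.fun.round(2))
R=plate(x[3],x[4]); print(R.round(3))
for k,p in pts(x[:3],R,x[5],x[6]).items(): print(k,p.round(4))
np.save('x.npy',x)
for n,u,v in [('dome',287,228),('stand',440,226),('cush',410,304),('box',327,317)]: print(n,pt(T,u,v).round(3))
for k,i,u in [('r',T,(363.5,249.5)),('y',T,(388.2,253))]: print(k,pt(i,*u).round(4))
E
```

```text
0.6184297342216446 [ 5.167e-01 -6.280e-02  1.797e-01  5.280e-02  2.210e-02 -5.954e-01
 -4.918e-01 -7.000e-04  3.000e-04 -3.000e-04]
[ 0.18  0.13 -0.13 -0.23 -0.26  0.01  0.15  0.26 -0.26  0.39 -0.25  0.19
  0.3   0.01  0.06 -0.69 -0.24  0.1  -0.09]
[[ 0.863 -0.072 -0.499]
 [ 0.068  0.997 -0.026]
 [ 0.5   -0.011  0.866]]
r [ 0.4792 -0.037   0.2027]
y [ 0.4742 -0.0839  0.1984]
b [ 0.5162 -0.0906  0.2224]
m [ 0.5138 -0.0234  0.1792]
dome [0.529 0.117 0.094]
stand [ 0.543 -0.219  0.07 ]
cush [ 0.369 -0.161  0.032]
box [0.336 0.026 0.027]
r [ 0.4785 -0.036   0.2107]
y [ 0.4732 -0.0834  0.2045]
```

```bash
cat > go.py <<'E'
from fit import *
x=np.load('x.npy'); O=x[:3]; RP=plate(x[3],x[4])
def to(p,th,extra=''):
    s=readout.state(); R=np.array(s['tcp_rot']); d=R.T@(np.array(p)-s['eef_pos'])*1e3
    a=np.degrees(np.arctan2(R[1,1],R[0,1])); t=-((th-a+90)%180-90)
    print(extra,'delta',d.round(1),'turn',round(t,1),'yaw',round(a,1),'t',s['t'],'w',s['gripper_width'],'F',np.round(s['force'],1))
E
python3 - <<'E'
from go import *
r=pts(O,RP,x[5],x[6])['r']; print(r)
to([r[0],r[1],.335],20)
print(readout.state()['qpos'])
T=load('top'); print(pt(T,400,145))
E
```

```text
[ 0.47922544 -0.03703874  0.20273175]
 delta [ 443.8 -465.2 -129.6] turn 88.1 yaw -71.9 t 0.1 w 0.9988630919628597 F [-0.4  0.6 -0.5]
[ 1.18822711  0.62923026  0.03846511  1.51825083 -0.02700919  0.99630957
 -0.02002693]
[ 0.67316874 -0.0991387   0.23350227]
```

Call:
send_rows:
  deltas:
    - [0,0,-45,0]
    - [0,0,-90,0]
    - [0,0,-130,0]
    - [0,0,-130,0]
  grip: 0.38

```text
t: 0.5
eef_pos: [0.2034, -0.6205, 0.3416]
tcp_rot: [[0.95, 0.311, 0.004], [0.311, -0.95, -0.01], [0.0, 0.011, -1.0]]
force: [0.8, 0.2, -0.3]
gripper_width: 0.698
grasp_force: 0.0
```

Call:
send_rows:
  deltas:
    - [27,-28,0,-8]
    - [54,-56,0,-16]
    - [82,-86,0,-24]
    - [110,-115,0,-32]
    - [138,-144,0,-40]
    - [166,-173,0,-48]
    - [194,-202,0,-56]
    - [222,-232,0,-64]

```text
t: 1.3
eef_pos: [0.3413, -0.3262, 0.3347]
tcp_rot: [[0.131, 0.991, -0.001], [0.991, -0.131, 0.001], [0.001, -0.001, -1.0]]
force: [0.8, -1.0, -0.1]
gripper_width: 0.378
grasp_force: 0.0
```

```bash
python3 - <<'E'
from go import *
r=pts(O,RP,x[5],x[6])['r']; to([r[0],r[1],.30],20); print(readout.state()['qpos'])
E
```

```text
delta [304.7  98.9  34.8] turn -27.5 yaw -7.5 t 1.3 w 0.3782499283025204 F [ 0.8 -1.  -0.1]
[ 0.93661081  0.24355937 -0.29676545  1.79150784  0.07837162  1.11910283
  0.48242387]
```

Call:
send_rows:
  deltas:
    - [40,13,0,-7]
    - [80,26,5,-14]
    - [120,39,10,-21]
    - [160,52,15,-27.5]
    - [200,65,20,-27.5]
    - [240,78,25,-27.5]
    - [280,91,30,-27.5]
    - [300,97,35,-27.5]

```text
t: 2.1
eef_pos: [0.4789, -0.0401, 0.2998]
tcp_rot: [[-0.341, 0.94, -0.0], [0.94, 0.341, 0.002], [0.002, 0.001, -1.0]]
force: [0.1, -0.2, 0.3]
gripper_width: 0.379
grasp_force: 0.0
```

Call:
send_rows:
  deltas:
    - [0,0,0,0]
    - [0,0,0,0]

```text
t: 2.3
eef_pos: [0.4776, -0.0444, 0.2998]
tcp_rot: [[-0.337, 0.942, -0.002], [0.942, 0.337, -0.0], [0.0, -0.002, -1.0]]
force: [-0.2, 0.2, -0.7]
gripper_width: 0.38
grasp_force: 0.0
```

```bash
python3 - <<'E'
from go import *
r=pts(O,RP,x[5],x[6])['r']; to(r-[0,0,.014],20); print(readout.state()['qpos'])
E
```

```text
delta [  6.4   4.3 111. ] turn -0.3 yaw 19.7 t 2.3 w 0.3798964851259354 F [-0.2  0.2 -0.7]
[ 0.43814633  0.3114284  -0.53544302  1.82939999  0.18132612  1.05112611
  0.17669194]
```

Call:
send_rows:
  deltas:
    - [6.4,4.3,20,0]
    - [6.4,4.3,45,0]
    - [6.4,4.3,70,0]
    - [6.4,4.3,85,0]
    - [6.4,4.3,85,0]

```text
t: 2.8
eef_pos: [0.478, -0.0387, 0.2137]
tcp_rot: [[-0.334, 0.943, -0.005], [0.943, 0.334, -0.001], [0.001, -0.005, -1.0]]
force: [-0.9, 0.2, -1.0]
gripper_width: 0.381
grasp_force: 0.0
```

```bash
python3 - <<'E'
from go import *
r=pts(O,RP,x[5],x[6])['r']; to(r-[0,0,.014],20)
E
```

```text
delta [ 1.1  1.8 25. ] turn -0.5 yaw 19.5 t 2.8 w 0.3814136777031811 F [-0.9  0.2 -1. ]
```

Descend, then grip the ball.

Call:
send_rows:
  deltas:
    - [1,1.5,8,0]
    - [1,1.5,16,0]
    - [1,1.5,24,0]
    - [1,1.5,24,0]

```text
t: 3.2
eef_pos: [0.4806, -0.0354, 0.1907]
tcp_rot: [[-0.336, 0.942, -0.002], [0.942, 0.336, -0.0], [0.0, -0.001, -1.0]]
force: [0.1, -0.1, 0.0]
gripper_width: 0.378
grasp_force: 0.0
```

Call:
send_rows:
  deltas:
    - [0,0,0,0]
    - [0,0,0,0]
    - [0,0,0,0]
    - [0,0,0,0]
  grip: 0.1

```text
t: 3.6
eef_pos: [0.4791, -0.0359, 0.1915]
tcp_rot: [[-0.336, 0.942, -0.004], [0.942, 0.336, -0.002], [-0.0, -0.004, -1.0]]
force: [-4.6, -1.1, 5.1]
gripper_width: 0.174
grasp_force: 30.0
```

```bash
python3 - <<'E'
from go import *
r=pts(O,RP,x[5],x[6])['r']; to(r-[0,0,.014],20)
p0=np.array(readout.state()['eef_pos']); R=np.array(readout.state()['tcp_rot'])
for q in np.linspace(x[5],0.02,7): print(round(q,2),(R.T@(pts(O,RP,q,x[6])['r']-r)*1e3).round(1))
E
```

```text
delta [-1.1 -0.2  2.8] turn -0.4 yaw 19.6 t 3.6 w 0.1738577082491546 F [-4.6 -1.1  5.1]
-0.6 [0. 0. 0.]
-0.49 [ 1.1  3.  -1.5]
-0.39 [ 1.8  6.  -3.1]
-0.29 [ 2.2  9.  -4.7]
-0.19 [ 2.2 12.1 -6.4]
-0.08 [ 1.8 15.1 -8.1]
0.02 [ 1.2 18.  -9.9]
```

Call:
send_rows:
  deltas:
    - [1,3,-1.5,0]
    - [1.8,6,-3,0]
    - [2.2,9,-4.7,0]
    - [2.2,12,-6.4,0]
    - [1.8,15,-8,0]
    - [1.2,18,-9.8,0]
    - [1.2,18,-9.8,0]
    - [1.2,18,-9.8,0]

```text
t: 4.4
eef_pos: [0.4934, -0.0286, 0.2002]
tcp_rot: [[-0.336, 0.942, -0.009], [0.942, 0.336, -0.001], [0.002, -0.009, -1.0]]
force: [-7.8, -1.4, 0.0]
gripper_width: 0.172
grasp_force: 30.0
```

```bash
python3 - <<'E'
from go import *
for q in (-.05,0,.05):to(pts(O,RP,q,x[6])['r']-[0,0,.014],20)
f=lambda a,w,h:cv2.resize(a,(w,h),interpolation=cv2.INTER_CUBIC)
t=grab('top')['color'][190:290,325:425]; s=grab('side')['color'][140:230,260:360]
cv2.imwrite('pics/d1.png',np.hstack([f(t,400,400),f(s,400,400)]))
E
```

```text
delta [-1.5 -0.1  2.9] turn -0.4 yaw 19.6 t 4.4 w 0.17163742113499658 F [-7.8 -1.4  0. ]
 delta [-1.8  1.3  2. ] turn -0.4 yaw 19.6 t 4.4 w 0.17163742113499658 F [-7.8 -1.4  0. ]
 delta [-2.2  2.7  1.1] turn -0.4 yaw 19.6 t 4.4 w 0.17163742113499658 F [-7.8 -1.4  0. ]
```

View pics/d1.png

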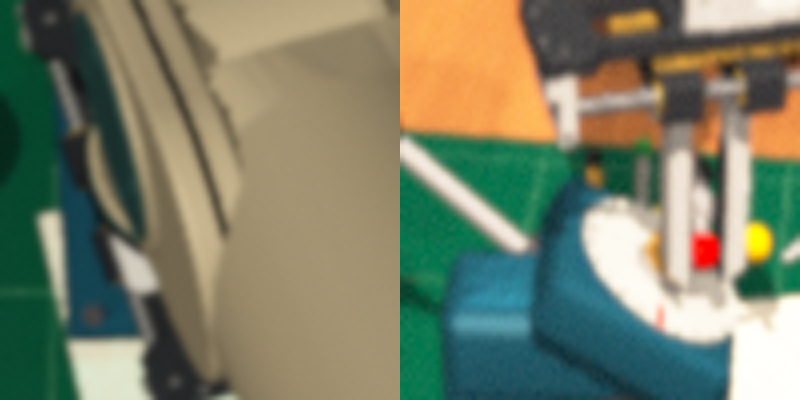

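In the side half the red ball is between the fingers at crop (705,250), with yellow at (759,243). The top view is hidden by the arm. I'll compare these with the model.

```bash
python3 - <<'E'
from go import *
S=load('side'); d=x[7:10]
for q in (-.6,-.2,-.1,0,.1):
    P=pts(O,RP,q,x[6]); print(q,*[((proj(S,P[k]+d)-[260,140]+.5)*4-.5+[400,0]).round(0) for k in 'rym'])
E
```

```text
-0.6 [730. 235.] [745. 196.] [661. 282.]
-0.2 [710. 230.] [753. 212.] [661. 282.]
-0.1 [705. 228.] [754. 216.] [661. 282.]
0 [699. 225.] [754. 220.] [661. 282.]
0.1 [693. 222.] [753. 223.] [661. 282.]
```

Call:
send_rows:
  deltas:
    - [0,0,0,0]
    - [0,0,0,0]
    - [0,0,0,0]
  grip: 0.31

```text
t: 4.8
eef_pos: [0.499, -0.0278, 0.2017]
tcp_rot: [[-0.336, 0.942, 0.002], [0.942, 0.336, 0.0], [-0.0, 0.002, -1.0]]
force: [0.1, -0.3, -0.1]
gripper_width: 0.308
grasp_force: 0.0
```

Call:
send_rows:
  deltas:
    - [0,0,-15,0]
    - [0,0,-45,0]
    - [0,0,-85,0]
    - [-30,0,-100,0]
    - [-70,0,-100,0]
    - [-115,0,-100,0]
    - [-160,0,-100,0]
    - [-200,0,-100,0]

```text
t: 5.6
eef_pos: [0.5663, -0.2189, 0.3018]
tcp_rot: [[-0.335, 0.942, 0.002], [0.942, 0.335, -0.001], [-0.002, 0.002, -1.0]]
force: [-0.4, -0.1, -0.1]
gripper_width: 0.309
grasp_force: 0.0
```

```bash
python3 - <<'E'
from go import *
f=lambda a,w,h:cv2.resize(a,(w,h),interpolation=cv2.INTER_CUBIC)
t=grab('top')['color'][190:290,325:425]; s=grab('side')['color'][140:240,260:360]
cv2.imwrite('pics/d2.png',np.hstack([f(t,400,400),f(s,400,400)]))
E
```

```text
(no output)
```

View pics/d2.png

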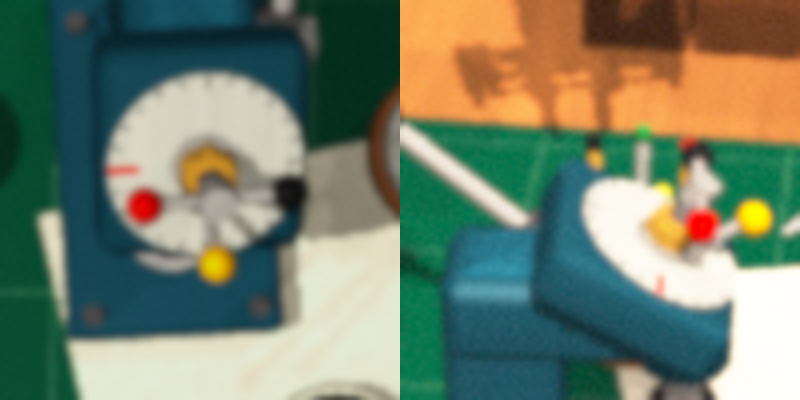

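Top: red (144,207), yellow (217,265), black (291,193), mark (122,170). Side: red (703,225), yellow (755,218), mark (660,287). Refit q and n.

```bash
cat >> go.py <<'E'
def qn(top,side):  # crops at 4x from (325,190) / (260,140, drawn at +400)
    T,S=load('top'),load('side')
    ob=[(T,k,(np.array(p)+.5)/4-.5+[325,190]) for k,p in top.items()]+[(S,k,(np.array(p)-[400,0]+.5)/4-.5+[260,140]) for k,p in side.items()]
    r=least_squares(lambda a:np.concatenate([proj(i,pts(O,RP,*a)[k]+(x[7:10] if i is S else 0))-u for i,k,u in ob]),[0,-.4])
    print('q,n',r.x.round(3),r.fun.round(2)); return r.x
E
python3 - <<'E'
from go import *
qn(dict(r=(144,207),y=(217,265),b=(291,193)),dict(r=(703,225),y=(755,218)))
E
```

```text
q,n [-0.052 -0.497] [-0.16 -0.09 -0.05 -0.27 -0.68 -0.16 -0.3   0.44 -0.28 -0.05]
```

```bash
python3 - <<'E'
from go import *
to(pts(O,RP,.02,-.5)['r']-[0,0,.014],20)
E
```

```text
delta [206.6  -2.7 101.2] turn -0.9 yaw 19.1 t 5.7 w 0.31178885978259047 F [-0.9  0.1  1.2]
```

Call:
send_rows:
  deltas:
    - [45,-1,0,0]
    - [90,-1,0,0]
    - [135,-1,0,0]
    - [175,-2,0,0]
    - [200,-2,0,0]
    - [201,-2,30,0]
    - [201,-2,60,0]
    - [201,-2,60,0]
  grip: 0.38

```text
t: 6.5
eef_pos: [0.4933, -0.0272, 0.239]
tcp_rot: [[-0.338, 0.941, -0.005], [0.941, 0.338, 0.0], [0.002, -0.005, -1.0]]
force: [-0.6, -0.8, -0.2]
gripper_width: 0.381
grasp_force: 0.0
```

Call:
send_rows:
  deltas:
    - [0,0,0,0]
    - [0,0,0,0]

```text
t: 6.7
eef_pos: [0.4968, -0.0275, 0.2427]
tcp_rot: [[-0.336, 0.942, 0.003], [0.942, 0.336, 0.0], [-0.001, 0.003, -1.0]]
force: [-0.5, -0.1, -0.2]
gripper_width: 0.377
grasp_force: 0.0
```

```bash
python3 - <<'E'
from go import *
to(pts(O,RP,.02,-.5)['r']-[0,0,.014],20)
E
```

```text
delta [-1.9 -1.8 44.2] turn -0.4 yaw 19.6 t 6.7 w 0.37684242563042236 F [-0.5 -0.1 -0.2]
```

Call:
send_rows:
  deltas:
    - [-1.5,-0.5,15,0]
    - [-1.5,-0.5,30,0]
    - [-1.5,-0.5,43,0]
    - [-1.5,-0.5,43,0]
    - [-1.5,-0.5,43,0]

```text
t: 7.2
eef_pos: [0.4965, -0.0293, 0.1994]
tcp_rot: [[-0.336, 0.942, 0.002], [0.942, 0.336, 0.0], [-0.001, 0.002, -1.0]]
force: [-0.9, -0.0, -0.3]
gripper_width: 0.381
grasp_force: 0.0
```

Call:
send_rows:
  deltas:
    - [0,0,0,0]
    - [0,0,0,0]
    - [0,0,0,0]
    - [0,0,0,0]
    - [0,0,0,0]
  grip: 0.1

```text
t: 7.7
eef_pos: [0.4941, -0.0301, 0.1987]
tcp_rot: [[-0.336, 0.942, -0.003], [0.942, 0.336, -0.002], [-0.001, -0.003, -1.0]]
force: [-3.8, -0.4, 5.2]
gripper_width: 0.172
grasp_force: 30.0
```

```bash
python3 - <<'E'
from go import *
to(pts(O,RP,.02,-.5)['r']-[0,0,.014],20)
E
```

```text
delta [-0.4  1.7  0.2] turn -0.4 yaw 19.6 t 7.7 w 0.17152503983092937 F [-3.8 -0.4  5.2]
```

Call:
send_rows:
  deltas:
    - [0,1,-0.5,0]
    - [0,2,-1,0]
    - [0,2,-1,0]
    - [0,2,-1,0]

```text
t: 8.1
eef_pos: [0.4942, -0.03, 0.1988]
tcp_rot: [[-0.335, 0.942, -0.007], [0.942, 0.335, -0.002], [0.0, -0.007, -1.0]]
force: [-6.4, -2.9, 3.7]
gripper_width: 0.173
grasp_force: 30.0
```

```bash
python3 - <<'E'
from go import *
to(pts(O,RP,.02,-.5)['r']-[0,0,.014],20)
E
```

```text
delta [-0.4  1.6  0.3] turn -0.4 yaw 19.6 t 8.1 w 0.17316284484959765 F [-6.4 -2.9  3.7]
```

Call:
send_rows:
  deltas:
    - [0,1,-0.5,0]
    - [0,2,-1,0]
    - [0,2.5,-1.2,0]
    - [0,2.5,-1.2,0]

```text
t: 8.5
eef_pos: [0.4947, -0.03, 0.1992]
tcp_rot: [[-0.335, 0.942, -0.01], [0.942, 0.335, -0.003], [0.0, -0.011, -1.0]]
force: [-9.0, -3.9, 0.9]
gripper_width: 0.172
grasp_force: 30.0
```

```bash
python3 - <<'E'
from go import *
to(pts(O,RP,.02,-.5)['r']-[0,0,.014],20)
E
```

```text
delta [-0.3  1.1  0.7] turn -0.4 yaw 19.6 t 8.5 w 0.1715728232768009 F [-9.  -3.9  0.9]
```

Call:
send_rows:
  deltas:
    - [0,0,0,0]
    - [0,0,0,0]
    - [0,0,0,0]
  grip: 0.33

```text
t: 8.8
eef_pos: [0.5008, -0.0275, 0.2009]
tcp_rot: [[-0.336, 0.942, 0.002], [0.942, 0.336, 0.0], [-0.0, 0.002, -1.0]]
force: [-0.2, -0.1, 0.4]
gripper_width: 0.327
grasp_force: 0.1
```

Call:
send_rows:
  deltas:
    - [0,-3,-15,0]
    - [0,-3,-40,0]
    - [0,-3,-70,-8]
    - [0,-3,-70,-16]
    - [0,-3,-70,-24]
    - [0,-3,-70,-32]
    - [0,-3,-70,-32]

```text
t: 9.5
eef_pos: [0.4979, -0.0285, 0.2709]
tcp_rot: [[-0.785, 0.62, 0.002], [0.62, 0.785, 0.001], [-0.001, 0.002, -1.0]]
force: [0.6, -0.1, 0.6]
gripper_width: 0.334
grasp_force: 0.0
```

Call:
send_rows:
  deltas:
    - [0,0,0,0]
    - [0,0,0,0]
    - [0,0,0,0]
    - [0,0,0,0]
  grip: 0.74

```text
t: 9.9
eef_pos: [0.4971, -0.0287, 0.2705]
tcp_rot: [[-0.784, 0.621, 0.0], [0.621, 0.784, -0.0], [-0.0, 0.0, -1.0]]
force: [-0.6, 0.6, -0.5]
gripper_width: 0.635
grasp_force: 0.0
```

```bash
cat >> go.py <<'E'
def sq(q,n,gap,w=None,z=.189):
    P=pts(O,RP,q,n); d=(P['r']-P['y'])[:2]; L=np.hypot(*d); u=d/L; w=w or L+.018+gap
    c=(P['r'][:2]+P['y'][:2])/2 if w==L+.018+gap else P['r'][:2]+u*(.009+gap/2-w/2)
    to([c[0],c[1],z],np.degrees(np.arctan2(u[1],u[0])),f'n={n:.2f} w={w/.094:.3f} yz={P["y"][2]:.4f}')
E
python3 - <<'E'
from go import *
for n in (-.5,-.3,-.15,0,.15,.3,.4,.48): sq(-.02,n,.0)
sq(-.02,-.5,.006,.74*.094)
f=lambda a,w,h:cv2.resize(a,(w,h),interpolation=cv2.INTER_CUBIC)
s=grab('side')['color'][140:240,260:360]
cv2.imwrite('pics/d3.png',f(s,400,400))
E
```

```text
n=-0.50 w=0.666 yz=0.1956 delta [  0.3 -24.8  81.5] turn -2.2 yaw 51.6 t 9.9 w 0.6351267553445592 F [-0.6  0.6 -0.5]
n=-0.30 w=0.609 yz=0.1959 delta [  2.3 -22.1  81.5] turn 3.5 yaw 51.6 t 9.9 w 0.6351267553445592 F [-0.6  0.6 -0.5]
n=-0.15 w=0.565 yz=0.1965 delta [  3.5 -19.9  81.5] turn 7.9 yaw 51.6 t 9.9 w 0.6351267553445592 F [-0.6  0.6 -0.5]
n=0.00 w=0.519 yz=0.1975 delta [  4.4 -17.6  81.5] turn 12.3 yaw 51.6 t 9.9 w 0.6351267553445592 F [-0.6  0.6 -0.5]
n=0.15 w=0.473 yz=0.1989 delta [  5.  -15.2  81.5] turn 16.9 yaw 51.6 t 9.9 w 0.6351267553445592 F [-0.6  0.6 -0.5]
n=0.30 w=0.426 yz=0.2005 delta [  5.2 -12.8  81.5] turn 21.6 yaw 51.6 t 9.9 w 0.6351267553445592 F [-0.6  0.6 -0.5]
n=0.40 w=0.395 yz=0.2018 delta [  5.1 -11.2  81.5] turn 24.7 yaw 51.6 t 9.9 w 0.6351267553445592 F [-0.6  0.6 -0.5]
n=0.48 w=0.370 yz=0.2028 delta [ 5.  -9.9 81.5] turn 27.3 yaw 51.6 t 9.9 w 0.6351267553445592 F [-0.6  0.6 -0.5]
n=-0.50 w=0.740 yz=0.1956 delta [  0.2 -25.3  81.5] turn -2.2 yaw 51.6 t 9.9 w 0.6351267553445592 F [-0.6  0.6 -0.5]
```

View pics/d3.png

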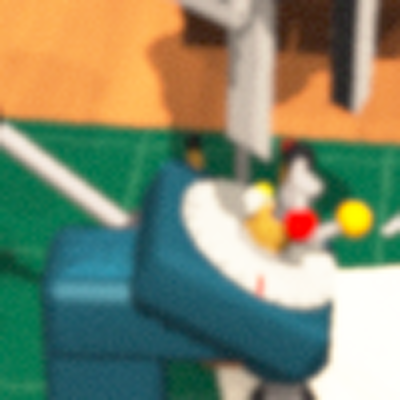

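Side: red at (301,223), yellow (355,218), so q has moved to about -0.02. Next I straddle both balls.

Call:
send_rows:
  deltas:
    - [0,-25,0,-2]
    - [0,-25,0,-2]
    - [0,-25,25,-2]
    - [0,-25,50,-2]
    - [0,-25,50,-2]
    - [0,-25,50,-2]
  grip: 0.76

```text
t: 10.55
eef_pos: [0.4819, -0.0479, 0.2208]
tcp_rot: [[-0.805, 0.593, -0.0], [0.593, 0.805, 0.001], [0.0, 0.0, -1.0]]
force: [1.0, 0.6, 0.3]
gripper_width: 0.759
grasp_force: 0.0
```

```bash
python3 - <<'E'
from go import *
S=load('side'); 
qn({},dict(r=(701,223),y=(755,218)))
sq(-.02,-.5,.0)
E
```

```text
q,n [-0.013 -0.529] [-0.34  0.66 -0.28  0.01]
n=-0.50 w=0.666 yz=0.1956 delta [ 0.2 -0.3 31.8] turn -0.2 yaw 53.7 t 10.55 w 0.7586949048203862 F [1.  0.6 0.3]
```

Call:
send_rows:
  deltas:
    - [0,0,12,0]
    - [0,0,24,0]
    - [0,0,32,0]
    - [0,0,32,0]

```text
t: 10.95
eef_pos: [0.4806, -0.0485, 0.1873]
tcp_rot: [[-0.806, 0.593, -0.002], [0.593, 0.806, 0.0], [0.002, -0.001, -1.0]]
force: [0.2, -0.9, -0.1]
gripper_width: 0.762
grasp_force: 0.0
```

Call:
send_rows:
  deltas:
    - [0,0,0,0]
    - [0,0,0,0]
    - [0,0,0,0]
  grip: 0.69

```text
t: 11.25
eef_pos: [0.4818, -0.0484, 0.1888]
tcp_rot: [[-0.805, 0.593, 0.001], [0.593, 0.805, -0.0], [-0.001, 0.0, -1.0]]
force: [0.7, -0.4, -0.7]
gripper_width: 0.689
grasp_force: 0.0
```

```bash
python3 - <<'E'
from go import *
for n in (-.5,-.3,-.15,0): sq(-.02,n,.002)
E
```

```text
n=-0.50 w=0.688 yz=0.1956 delta [ 0.5  0.2 -0.2] turn -0.2 yaw 53.6 t 11.25 w 0.6889165414694362 F [ 0.7 -0.4 -0.7]
n=-0.30 w=0.631 yz=0.1959 delta [ 2.5  2.9 -0.2] turn 5.5 yaw 53.6 t 11.25 w 0.6889165414694362 F [ 0.7 -0.4 -0.7]
n=-0.15 w=0.586 yz=0.1965 delta [ 3.6  5.2 -0.2] turn 9.9 yaw 53.6 t 11.25 w 0.6889165414694362 F [ 0.7 -0.4 -0.7]
n=0.00 w=0.541 yz=0.1975 delta [ 4.4  7.6 -0.2] turn 14.4 yaw 53.6 t 11.25 w 0.6889165414694362 F [ 0.7 -0.4 -0.7]
```

Call:
send_rows:
  deltas:
    - [1.5,3,0,3]
    - [3,5,0,7]
    - [3.6,6,0,10]
    - [3.6,6,0,10]
  grip: 0.6

```text
t: 11.65
eef_pos: [0.482, -0.0415, 0.1887]
tcp_rot: [[-0.69, 0.724, -0.0], [0.724, 0.69, -0.001], [-0.0, -0.0, -1.0]]
force: [0.1, 0.3, -0.8]
gripper_width: 0.597
grasp_force: 0.3
```

```bash
python3 - <<'E'
from go import *
for n in (-.15,0,.15,.3): sq(-.02,n,.0)
E
```

```text
n=-0.15 w=0.565 yz=0.1965 delta [-0.4 -0.4 -0.3] turn -0.1 yaw 43.6 t 11.65 w 0.5969703841812075 F [ 0.1  0.3 -0.8]
n=0.00 w=0.519 yz=0.1975 delta [ 0.8  1.8 -0.3] turn 4.4 yaw 43.6 t 11.65 w 0.5969703841812075 F [ 0.1  0.3 -0.8]
n=0.15 w=0.473 yz=0.1989 delta [ 1.7  4.1 -0.3] turn 8.9 yaw 43.6 t 11.65 w 0.5969703841812075 F [ 0.1  0.3 -0.8]
n=0.30 w=0.426 yz=0.2005 delta [ 2.2  6.4 -0.3] turn 13.6 yaw 43.6 t 11.65 w 0.5969703841812075 F [ 0.1  0.3 -0.8]
```

Grip 0.6 corresponds to n≈-0.2 with light contact. I'll continue to n≈0.1, then past the seat.

Call:
send_rows:
  deltas:
    - [0.5,1.5,0,2]
    - [1,3,0,5]
    - [1.4,3.6,0,7]
    - [1.4,3.6,0,7]
  grip: 0.5

```text
t: 12.05
eef_pos: [0.4832, -0.0382, 0.1885]
tcp_rot: [[-0.598, 0.802, -0.001], [0.802, 0.598, -0.001], [0.0, -0.001, -1.0]]
force: [-2.4, 0.3, 1.2]
gripper_width: 0.5
grasp_force: 0.8
```

```bash
python3 - <<'E'
from go import *
for n in (0.1,.3,.45): sq(-.02,n,.0)
E
```

```text
n=0.10 w=0.489 yz=0.1984 delta [-0.2  0.2 -0.5] turn 0.5 yaw 36.7 t 12.05 w 0.5004467904825561 F [-2.4  0.3  1.2]
n=0.30 w=0.426 yz=0.2005 delta [ 1.   3.2 -0.5] turn 6.7 yaw 36.7 t 12.05 w 0.5004467904825561 F [-2.4  0.3  1.2]
n=0.45 w=0.379 yz=0.2024 delta [ 1.4  5.5 -0.5] turn 11.4 yaw 36.7 t 12.05 w 0.5004467904825561 F [-2.4  0.3  1.2]
```

Call:
send_rows:
  deltas:
    - [0.5,1.6,0,3]
    - [1,3.2,0,7]
    - [1,3.2,0,7]
    - [1,3.2,0,7]
    - [1,3.2,0,7]
  grip: 0.415

```text
t: 12.55
eef_pos: [0.4855, -0.0353, 0.1884]
tcp_rot: [[-0.496, 0.868, -0.001], [0.868, 0.496, 0.0], [0.0, -0.0, -1.0]]
force: [-1.6, -0.1, 1.1]
gripper_width: 0.412
grasp_force: 0.8
```

```bash
python3 - <<'E'
from go import *
for q in (-.1,-.02,.06): sq(q,.3,.0)
print(readout.state()['grasp_force'])
s=grab('side')['color'][140:240,260:360]
cv2.imwrite('pics/d4.png',cv2.resize(s,(400,400),interpolation=cv2.INTER_CUBIC))
E
```

```text
n=0.30 w=0.429 yz=0.1996 delta [-0.1 -2.6 -0.6] turn -5.3 yaw 29.7 t 12.55 w 0.4124446170103777 F [-1.6 -0.1  1.1]
n=0.30 w=0.426 yz=0.2005 delta [-0.  -0.4 -0.6] turn -0.3 yaw 29.7 t 12.55 w 0.4124446170103777 F [-1.6 -0.1  1.1]
n=0.30 w=0.424 yz=0.2015 delta [-0.1  1.9 -0.6] turn 4.8 yaw 29.7 t 12.55 w 0.4124446170103777 F [-1.6 -0.1  1.1]
0.8144333772361279
```

View pics/d4.png

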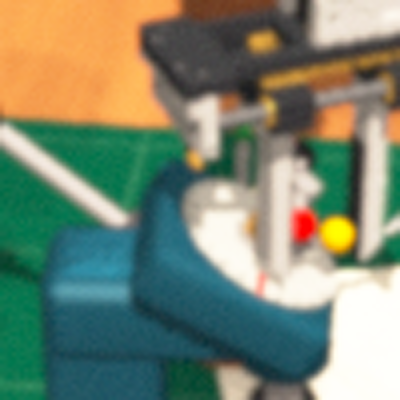

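Side: red (303,225), partly behind the near finger, yellow (339,235).

```bash
python3 - <<'E'
from go import *
qn({},dict(r=(703,225),y=(739,235)))
for q,n in ((-.05,.3),(.1,.1),(.1,.2),(0,.2)):
    P=pts(O,RP,q,n); S=load('side'); print(q,n,*[((proj(S,P[k]+x[7:10])-[260,140]+.5)*4-.5).round(1) for k in 'ry'])
E
```

```text
q,n [-0.057  0.296] [-0.23  0.47  0.01  0.04]
-0.05 0.3 [301.7 226.7] [338.6 235.2]
0.1 0.1 [293.3 222.2] [340.5 234.9]
0.1 0.2 [293.3 222.2] [336.7 235.4]
0 0.2 [298.9 225.3] [340.5 234.9]
```

Call:
send_rows:
  deltas:
    - [0.2,1,0,2]
    - [0.3,2,0,4]
    - [0.3,2.5,0,5]
    - [0.3,2.5,0,5]
    - [0.3,2.5,0,5]
  grip: 0.39

```text
t: 13.1
eef_pos: [0.4876, -0.0339, 0.1885]
tcp_rot: [[-0.417, 0.909, -0.0], [0.909, 0.417, -0.0], [-0.0, -0.0, -1.0]]
force: [-3.6, -0.5, 2.8]
gripper_width: 0.392
grasp_force: 1.7
```

```bash
python3 - <<'E'
from go import *
for q in (-.05,0,.05): sq(q,.4,.0)
print(readout.state()['grasp_force'])
E
```

```text
n=0.40 w=0.396 yz=0.2014 delta [ 0.2 -2.3 -0.5] turn -4.1 yaw 24.7 t 13.1 w 0.39189073190437723 F [-3.6 -0.5  2.8]
n=0.40 w=0.394 yz=0.2020 delta [ 0.2 -0.9 -0.5] turn -1.0 yaw 24.7 t 13.1 w 0.39189073190437723 F [-3.6 -0.5  2.8]
n=0.40 w=0.394 yz=0.2027 delta [ 0.2  0.5 -0.5] turn 2.3 yaw 24.7 t 13.1 w 0.39189073190437723 F [-3.6 -0.5  2.8]
1.6885986551642418
```

Call:
send_rows:
  deltas:
    - [0,0,0,0]
    - [0,0,0,0]
    - [0,0,0,0]
    - [0,0,0,0]
  grip: 0.52

```text
t: 13.5
eef_pos: [0.4883, -0.0335, 0.1886]
tcp_rot: [[-0.417, 0.909, 0.001], [0.909, 0.417, 0.0], [-0.0, 0.001, -1.0]]
force: [-0.4, -0.2, -0.2]
gripper_width: 0.519
grasp_force: 0.0
```

Call:
send_rows:
  deltas:
    - [0,0,-15,0]
    - [0,0,-45,0]
    - [0,0,-85,0]
    - [-30,0,-100,0]
    - [-70,0,-100,0]
    - [-115,0,-100,0]
    - [-160,0,-100,0]
    - [-200,0,-100,0]

```text
t: 14.3
eef_pos: [0.572, -0.218, 0.2885]
tcp_rot: [[-0.416, 0.909, 0.001], [0.909, 0.416, -0.001], [-0.001, 0.0, -1.0]]
force: [0.9, 0.3, -0.2]
gripper_width: 0.521
grasp_force: 0.0
```

```bash
python3 - <<'E'
from go import *
f=lambda a,w,h:cv2.resize(a,(w,h),interpolation=cv2.INTER_CUBIC)
t=grab('top')['color'][190:290,325:425]; s=grab('side')['color'][140:240,260:360]
cv2.imwrite('pics/d5.png',np.hstack([f(t,400,400),f(s,400,400)]))
E
```

```text
(no output)
```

View pics/d5.png

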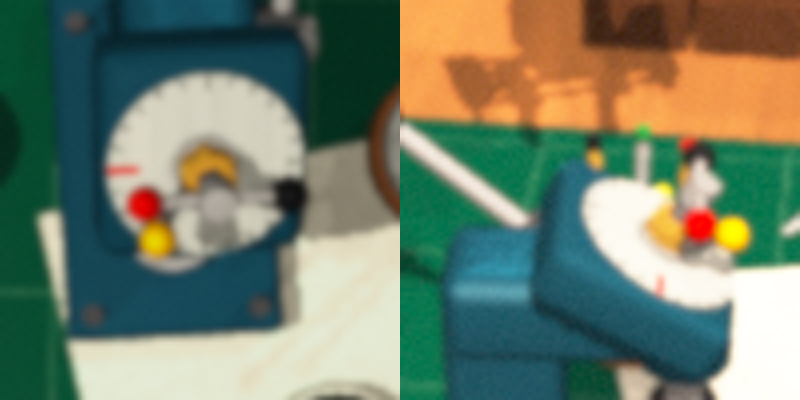

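Top: red (144,204), yellow (156,240), black (291,194). Side: red (701,225), yellow (735,234).

```bash
python3 - <<'E'
from go import *
qn(dict(r=(144,204),y=(156,240),b=(291,194)),dict(r=(701,225),y=(735,234)))
T=load('top')
for k,q in (('m',0),('r',0),('b',0),('r',-.05),('b',-.05)): print(k,q,((proj(T,pts(O,RP,q,.4)[k])-[325,190]+.5)*4-.5).round(1))
E
```

```text
q,n [-0.022  0.431] [-0.19  0.17  0.41  0.29 -0.67  0.08 -0.21  0.23 -0.74  0.38]
m 0 [123.8 170.9]
r 0 [143.2 203.3]
b 0 [288.3 195.8]
r -0.05 [143.3 206.5]
b -0.05 [288.3 192.5]
```

```bash
python3 -c "
from workcell import robot; print(robot.job_done())"
```

```text
the job is handed in; nothing more can be done
None
```

The job is handed in. From the last camera fit, the red ball stands about 0.02 rad short of the mark and the lock nut is tight at about 0.43 rad; I saw no contact with the things round the press, but I did not re-measure their positions, and no verdict came back.

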